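# Tighten the ratchet knob of the loaded gel-casting stand

### The job

One of the two gel-casting stands on the bench has a clear gel tray lying in it. Turn that stand's orange ratchet knob clockwise (seen from above) until its jaw has clamped the tray and the knob slips at its set torque, keep turning until it has slipped by at least 20 degrees, then let go of it. Do not turn the knob of the empty stand and keep the tray in its place.

Things in the scene. Friction and masses are not known exactly. Their poses are not given: they have to be found in the camera images.
- gel_tray: clear gel tray, 100 x 120 x 23 mm (see-through floor, two upright greyish side walls, open ends), loose in one of the two identical dark blue stands, with a few mm of play between the stand's sliding jaw and fixed wall. Origin: centre of its underside, 12 mm above the bench; z up. The knob to turn is at the same stand's end nearest the robot, its axis 90 to 96 mm from this origin
- tray_knob (a point): grip point on the vertical axis of the loaded stand's orange knob, 72 mm above the bench. x: along the knob's grip bar (50 mm long, 14 mm thick, 54 to 85 mm above the bench), y: across it (pinch along y), z up. Under the bar: a 52 mm disc, then a grey housing 40 mm high; the rest of the stand is no higher. Stand fixed to the bench, 200 x 140 mm, turned up to 0.3 rad
- tray_screw (a joint): turn of the clamp screw under that knob (rad), clockwise seen from above positive; starts between 0 and 0.4. Moves the jaw 10 mm per rad and stops near 0.8, when the tray is pinched between jaw and fixed wall. Takes about 0.08 N m, stays where it is left; turning the knob anticlockwise loosens it again
- tray_slip (a joint): how far the knob has slipped round on its screw (rad), clockwise positive; 0 at the start. The limiter slips, smoothly, at about 0.16 N m, so only once the screw can turn no further; at most 3 rad. The knob's whole turn is the screw's plus the slip: 0.4 to 0.8 rad to clamp, then the slip, all in one grasp
- empty_screw (a joint): turn of the clamp screw of the other, empty stand (rad), under the same kind of orange knob; 0.15 to 0.25 at the start; to be left alone

How it is judged:
At the end, for the whole second after the job is handed in: The clamp screw of the stand with the tray is tight (tray_screw between 0.68 and 0.95 rad, which it reaches only against the tray), its knob has slipped by at least 0.33 rad, and the tray lies flat (within 0.1 rad) and at rest in the stand (value of joint tray_screw between 0.68 and 0.95 rad and value of joint tray_slip above 0.33 rad and angle between gel_tray's own z axis and vertical below 0.1 rad and linear speed of gel_tray below 0.02 m/s); the robot touches nothing.
It fails at once if the empty stand's knob is turned either way (its screw leaves 0.05 to 0.4 rad) (value of joint empty_screw above 0.4 rad or value of joint empty_screw below 0.05 rad).
It fails at once if the tray is knocked or taken out of its place (moved more than 25 mm) (distance of gel_tray from where it was at the start of the episode above 0.025 m).
It also fails if it takes over 32 s, if anything falls off the work surface, if the arm or the gripper's body presses on something with over 40 N, if the wrist force passes 120 N, or if a joint passes its speed limit or range.

### The arm

A 6-joint arm with a two-finger parallel gripper is mounted at the origin on a cart in front of the work surface, level with it; the furniture and walls round the work are solid. World frame = base frame: x ahead of the robot, y to its left, z up, the work surface at z = 0. Lengths are in m, angles in rad, forces in N, time in s.
With the tool pointing down it reaches from about 0.325 to 1 m from the base axis. Payload 5.1 kg.
Tool frame: the origin (TCP) lies at the very end of the fingers, on their centre line; the grasp point (between the pads) lies 19 mm behind it; z points along the fingers, y is the direction in which the jaws open and shut (so a half turn about z gives the same grasp; the last joint's range is limited). The gripper opens to 85 mm and grips with 20 to 120 N. Pads are 22 mm wide; open, the fingers measure 114 mm over their backs; the gripper's body (76 mm by 85 mm) begins 54 mm behind the grasp point. The pads swing forward as they close: fully open they stand 13 mm farther back than shut.
Start: joints at [1.218, 0.124, 1.65, -0, 1.367, -0.083], TCP at [0.173, 0.626, 0.231] pointing down, gripper open.
Joint ranges: [-2.61, 2.61], [-1.02, 2.33], [0.03, 2.71], [-1.35, 4.49], [0.32, 2.68], [-2.91, 2.91]. Speed limits (rad/s): [2.57, 2.57, 3.14, 3.14, 3.14, 3.14].

### API

Orientations are given as a 3x3 rotation matrix whose columns are the frame's x, y, z axes.
In Python, from workcell import robot, optics, nets gives the robot as it stands.
- The arm moves only by the tool arm_command, never from a script. Its arguments are lists of equal length, an entry for each row: "dp": the shift along the world's x, y, z in mm, a list of three; "turn": the turn, a rotation vector about the world's x, y, z in degrees, a list of three; "fingers": the finger opening in mm, from 0 to 85.4. A call has 1 to 12 rows; each row is the pose to reach, as a shift and turn from the pose commanded when the call began; what a row does not reach only later rows make up. A row lasts 1/12 s, in which the tool goes at most 41.7 mm and 7.16 degrees, less where a joint would pass 70% of its speed; a pose out of reach is approached as far as the arm can. A call with a gripper value outside its range is refused whole. The fingers move at their own pace and stop on an object; "squeeze" is the grip in N (left out, the last holds). Time passes only in rows, so rows that repeat a pose let the fingers close. It gives the time, the measured TCP pose, the force and the opening at its end, in the units of the state.
- robot.state(): the state, without advancing time (a new reading comes with each control period).
- optics.capture(name): name is "scene" or "top" or "wrist"; returns a dict with "color" (384x512x3 uint8, red, green, blue), "fov_y" (degrees; the focal length in pixels is half the picture's height over the tangent of half this angle, whatever the lens; pixels are square), "cx", "cy" (the principal point, pixels), "extrinsics" (4x4, takes a point from camera to world coordinates); the wrist camera has in their place "mount" (4x4, takes a point from camera to tool coordinates, whose origin is the TCP and whose axes are the flange's). Camera axes: x right, y down, z forward; pixel columns grow to the right and rows downward; lengths in m; the calibration is good to about 2 mm. The wrist camera is an equidistant fisheye: a pixel r from the principal point sees the ray r / f radians off the axis. A picture is of the moment at which its call begins: read the wrist's pose just before it. There is no depth.
- robot.finish_job(): hands the job in, once; it reports no verdict.
Trained networks look in a picture, given as the dict that the camera call returned (one of the last four; its "shot" number tells which), for a name from the list of things; names that differ only in an ending like _2 or _b are one class to them, and where a whole thing is asked for, a point or a joint stands for the part that bears it (a point fixed in the world has none). Each returns a list of dicts, best first, with "p" (0 to 1); they miss things now and then, are a little off and sometimes report something else, mostly with a low value. They report only what shows in the picture. A call takes as long as a camera call.
- nets.boxes_of(picture, label): "at" ([column, row] as shares, 0 to 1, of the picture: columns of its width, rows of its height, amid what is visible of it).
- nets.outline_of(picture, label): "region" (384x512 bool, what is visible of it) and "at" ([column, row] as shares, 0 to 1, of the picture: columns of its width, rows of its height, amid what is visible of it).
- nets.place_of(picture, label): "at" ([column, row] as shares, 0 to 1, of the picture: columns of its width, rows of its height: a listed point, or the origin of a listed thing).
The state is a dict: "t": time; "joints": joint angles; "qd": joint speeds; "tau": joint torques, N m; "tcp_pos": TCP position; "tool_rot": TCP orientation; "ft_force": force on the tool from outside, world axes, zero at the start; "wrist_torque": the same for the moment, N m; "width": opening from 0.0 (shut) to 1.0 (fully open).
Only numpy, scipy, OpenCV 4.12 (cv2) and the standard library are available. Lean on these libraries where they do the work, as an engineer would, in place of code of your own. Each camera call takes 0.05 s, during which the arm holds its last target.

## Working session

There is one attempt and no reset: what is moved stays moved. The work goes in short steps, Python scripts to look and compute and a tool call to move; the robot and the scene stay as the last step left them, time stands still between calls to the robot, and variables do not carry over. Pictures are saved under pics/ and viewed, and the job is handed in when it is done.

Besides the shell and the picture viewer there is one more tool, called after ">>>" in YAML: its name, and indented under it one key for each argument. arm_command: Moves the arm, as the interface text tells. Its arguments: {"type":"object","properties":{"dp":{"type":"array"},"turn":{"type":"array"},"fingers":{"type":"array"},"squeeze":{"type":"number"}},"required":["dp","turn","fingers"]}

```bash
mkdir -p pics; cat > h.py <<'E'
import numpy as np,cv2
from workcell import robot,optics,nets
def ray(pic,at):
    u,v=at[0]*512,at[1]*384
    f=192/np.tan(np.radians(pic['fov_y']/2))
    d=np.array([(u-pic['cx'])/f,(v-pic['cy'])/f,1.])
    E=np.array(pic['extrinsics']); return E[:3,3],E[:3,:3]@d
def atz(pic,at,z):
    o,d=ray(pic,at); return o+d*(z-o[2])/d[2]
def save(pic,n): cv2.imwrite('pics/'+n,cv2.resize(pic['color'][:,:,::-1],(800,600),interpolation=cv2.INTER_CUBIC))
E
python3 - <<'E'
from h import *
np.set_printoptions(precision=4,suppress=True)
for c in['top','scene']:
    p=optics.capture(c); save(p,c+'1.png')
    print(c,p['fov_y'],p['cx'],p['cy'],np.array(p['extrinsics'])[:3,3])
    for l,z in(('gel_tray',.012),('tray_knob',.072)):
        for r in nets.place_of(p,l): print('place',l,r['p'],r['at'],atz(p,r['at'],z))
    for r in nets.outline_of(p,'tray_knob'):print('outl',r['p'],r['at'],r['region'].sum(),atz(p,r['at'],.072))
s=robot.state();print(s)
E
```

```text
top 45.57016109024406 253.35731997664865 191.5278212879841 [0.4183 0.1591 0.913 ]
place gel_tray 0.62 [0.6646, 0.5917] [ 0.4838 -0.0181  0.012 ]
place tray_knob 0.76 [0.6625, 0.6016] [ 0.4725 -0.004   0.072 ]
outl 0.8 [0.6623, 0.5922] 665 [ 0.4791 -0.0041  0.072 ]
scene 49.7840762005767 250.3460232796982 191.96136747461813 [ 0.1209 -0.1844  0.7345]
place tray_knob 0.88 [0.585, 0.6565] [ 0.4736 -0.0095  0.072 ]
outl 0.6 [0.5826, 0.6591] 655 [ 0.4705 -0.0089  0.072 ]
{'t': 0.4, 'joints': array([ 1.2184,  0.1239,  1.6505,  0.    ,  1.3675, -0.0826]), 'qd': array([-0.0005, -0.0002, -0.0033, -0.002 , -0.0009,  0.0006]), 'tau': array([ -0.0002, -42.2915, -36.51  ,  -0.0001,   0.0023,  -0.    ]), 'tcp_pos': array([0.1732, 0.6264, 0.2312]), 'tool_rot': array([[-0.9638,  0.2666, -0.0001],
       [ 0.2666,  0.9638, -0.0002],
       [ 0.    , -0.0002, -1.    ]]), 'ft_force': array([ 0.2299, -0.8372,  0.346 ]), 'wrist_torque': array([-0.0218,  0.0674, -0.0647]), 'width': 0.9992715125069987}
```

View pics/top1.png

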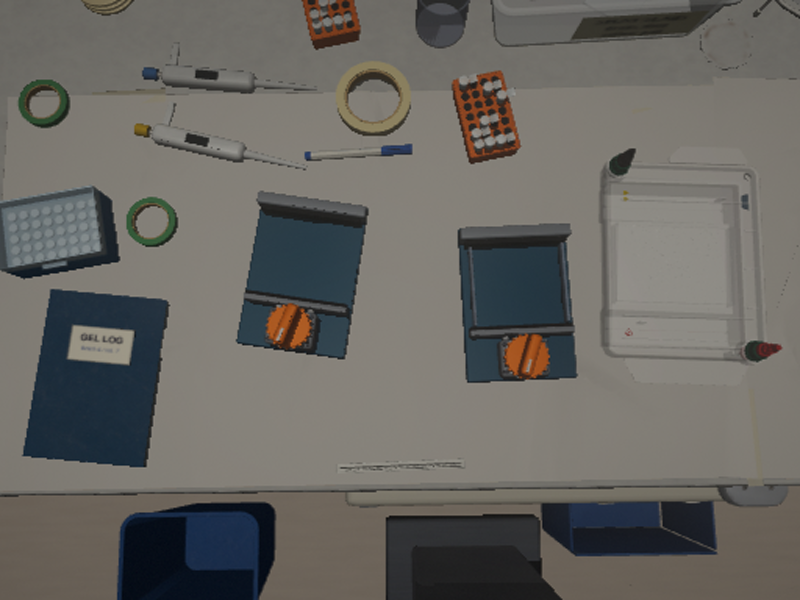

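View pics/scene1.png

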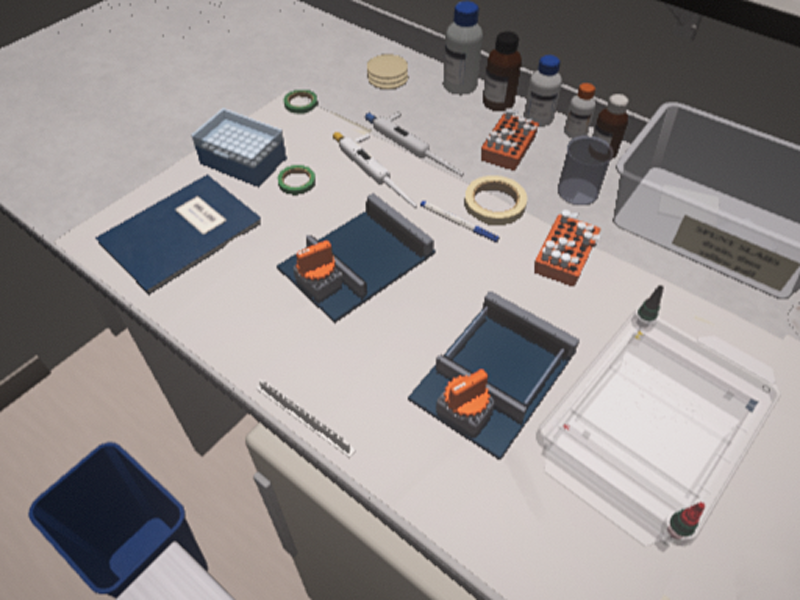

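The tray's side walls show in the right stand (top view, about 475–570, 245–325). Its knob is at about (527, 356), and the left stand is empty. Next I'll measure the bar's angle.

```bash
python3 - <<'E'
from h import *
np.set_printoptions(precision=4,suppress=True)
P=[]
for c in['top','scene']:
    p=optics.capture(c)
    u,v={'top':(337,228),'scene':(298,250)}[c]
    cr=p['color'][v-35:v+35,u-45:u+45,::-1]
    cv2.imwrite(f'pics/{c}_crop.png',cv2.resize(cr,None,fx=8,fy=8,interpolation=cv2.INTER_CUBIC))
    P.append(p)
    r=nets.place_of(p,'tray_knob')[0];print(c,r,u-45,v-35)
E
```

```text
top {'at': [0.6641, 0.5945], 'p': 0.77} 292 193
scene {'at': [0.584, 0.651], 'p': 0.57} 253 215
```

View pics/top_crop.png

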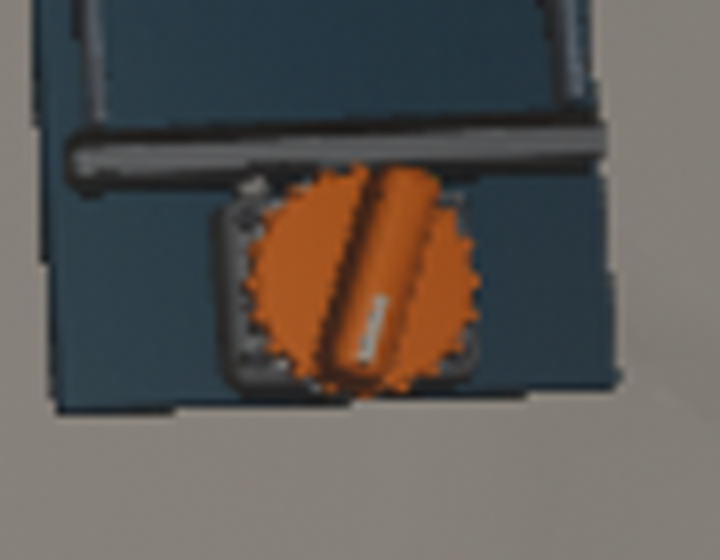

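View pics/scene_crop.png

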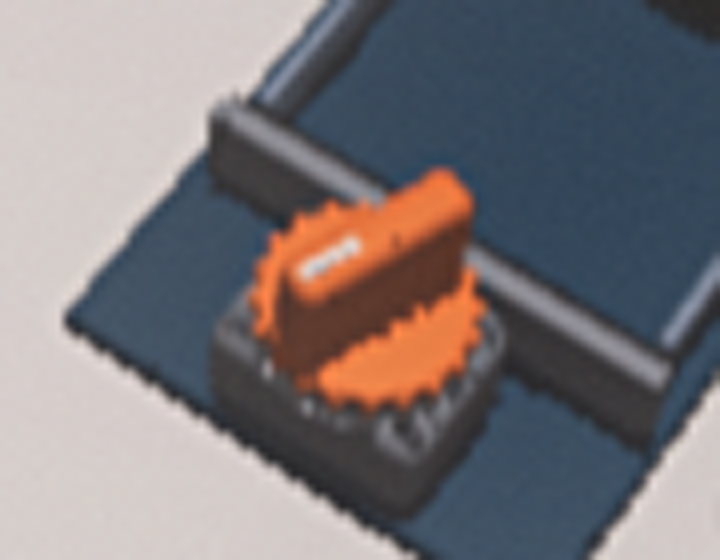

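```bash
python3 - <<'E'
from h import *
np.set_printoptions(precision=4,suppress=True)
for c,(ox,oy),pts in(('top',(292,193),((410,172),(362,370))),('scene',(253,215),((448,183),(303,282)))):
    p=optics.capture(c)
    q=[atz(p,[(ox+a/8)/512,(oy+b/8)/384],.085) for a,b in pts]
    d=q[0]-q[1];print(c,q,'mid',(q[0]+q[1])/2,np.linalg.norm(d),np.degrees(np.arctan2(d[1],d[0])))
    if c=='top':print('disc',atz(p,[(292+363/8)/512,(193+280/8)/384],.054))
s=robot.state()
R=s['tool_rot'];print(np.degrees(np.arctan2(R[1,0],R[0,0])),s['t'])
E
```

```text
top [array([ 0.5015, -0.0101,  0.085 ]), array([0.4568, 0.0027, 0.085 ])] mid [ 0.4792 -0.0037  0.085 ] 0.04650243273036088 -15.925569266105436
disc [ 0.4793 -0.0043  0.054 ]
scene [array([ 0.5022, -0.0093,  0.085 ]), array([0.46  , 0.0014, 0.085 ])] mid [ 0.4811 -0.004   0.085 ] 0.0435386474570926 -14.20776466078997
164.54399549089314 0.7
```

>>> arm_command:
  dp:
    - [307,-630,-60]
    - [307,-630,-60]
    - [307,-630,-60]
    - [307,-630,-60]
    - [307,-630,-60]
    - [307,-630,-60]
    - [307,-630,-60]
    - [307,-630,-60]
    - [307,-630,-60]
    - [307,-630,-60]
    - [307,-630,-60]
    - [307,-630,-60]
  turn:
    - [0,0,0]
    - [0,0,0]
    - [0,0,0]
    - [0,0,0]
    - [0,0,0]
    - [0,0,0]
    - [0,0,0]
    - [0,0,0]
    - [0,0,0]
    - [0,0,0]
    - [0,0,0]
    - [0,0,0]
  fingers: [60,60,60,60,60,60,60,60,60,60,60,60]

```text
t: 1.7
tcp_pos: [0.392, 0.1768, 0.189]
tool_rot: [[-0.964, 0.266, 0.001], [0.266, 0.964, 0.0], [-0.001, 0.001, -1.0]]
ft_force: [1.5, 1.7, -1.2]
width: 0.704
```

>>> arm_command:
  dp:
    - [88,-181,-39]
    - [88,-181,-39]
    - [88,-181,-39]
    - [88,-181,-39]
    - [88,-181,-39]
    - [88,-181,-39]
    - [88,-181,-39]
    - [88,-181,-39]
    - [88,-181,-39]
  turn:
    - [0,0,0]
    - [0,0,0]
    - [0,0,0]
    - [0,0,0]
    - [0,0,0]
    - [0,0,0]
    - [0,0,0]
    - [0,0,0]
    - [0,0,0]
  fingers: [60,60,60,60,60,60,60,60,60]

```text
t: 2.45
tcp_pos: [0.4793, -0.0014, 0.15]
tool_rot: [[-0.964, 0.265, 0.0], [0.265, 0.964, 0.0], [-0.0, 0.0, -1.0]]
ft_force: [-0.2, 0.8, -0.2]
width: 0.7
```

```bash
python3 - <<'E'
from h import *
np.set_printoptions(precision=4,suppress=True)
s=robot.state();p=optics.capture('wrist');save(p,'w1.png')
print(s['t'],s['tcp_pos'],s['joints'])
M=np.array(p['mount']);f=192/np.tan(np.radians(p['fov_y']/2));R=s['tool_rot']
print(M,p['cx'],p['cy'],f)
def watz(u,v,z):
    d=np.array([u-p['cx'],v-p['cy']]);r=np.linalg.norm(d);t=r/f
    k=np.array([*(d/r*np.sin(t)),np.cos(t)])
    o=s['tcp_pos']+R@M[:3,3];w=R@M[:3,:3]@k
    return o+w*(z-o[2])/w[2]
for r in nets.place_of(p,'tray_knob'):print(r,watz(r['at'][0]*512,r['at'][1]*384,.072))
for r in nets.outline_of(p,'tray_knob'):
    m=r['region'];print(r['p'],r['at'],m.sum())
p2=optics.capture('top');save(p2,'top2.png')
E
```

```text
2.45 [ 0.4793 -0.0014  0.15  ] [-0.1152 -0.1981  2.1033  0.0003  1.236  -1.4176]
[[ 0.0008 -0.9524 -0.3048  0.0779]
 [ 1.      0.0007  0.0004  0.0007]
 [-0.0002 -0.3048  0.9524 -0.1439]
 [ 0.      0.      0.      1.    ]] 252.75560987734013 189.30126525187097 297.3186396354542
{'at': [0.4941, 0.5211], 'p': 0.9} [ 0.4816 -0.001   0.072 ]
0.67 [0.4881, 0.5018] 3228
```

View pics/w1.png

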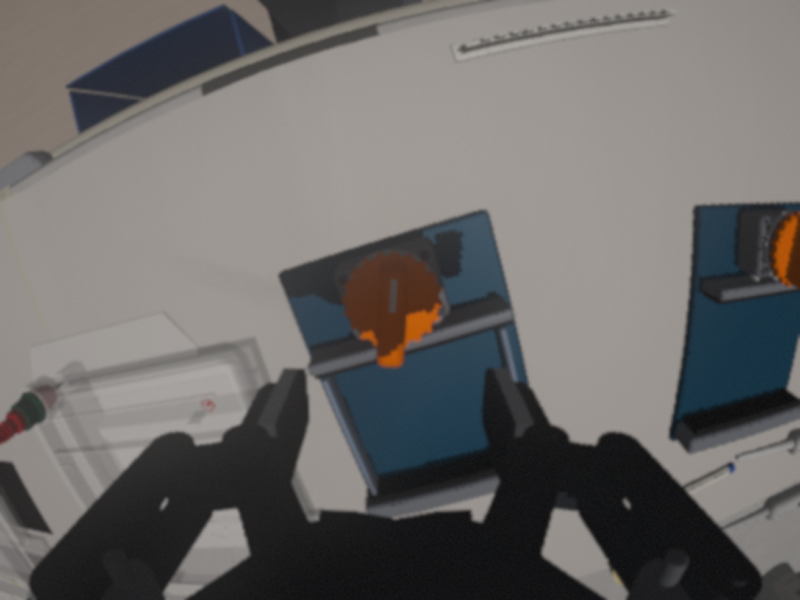

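The bar lines up with the jaws: it is vertical in the wrist image at about column 392, midway between the fingers. The three cameras agree to within 3 mm. Next I lower the fingers and grip.

>>> arm_command:
  dp:
    - [1,-1,-30]
    - [1,-1,-60]
    - [1,-1,-80]
    - [1,-1,-90]
    - [1,-1,-90]
    - [1,-1,-90]
  turn:
    - [0,0,0]
    - [0,0,0]
    - [0,0,0]
    - [0,0,0]
    - [0,0,0]
    - [0,0,0]
  fingers: [60,60,60,60,60,60]

```text
t: 3.15
tcp_pos: [0.4807, -0.003, 0.06]
tool_rot: [[-0.964, 0.266, -0.0], [0.266, 0.964, -0.0], [0.0, -0.0, -1.0]]
ft_force: [0.4, 0.0, 0.6]
width: 0.701
```

>>> arm_command:
  dp:
    - [0,0,0]
    - [0,0,0]
    - [0,0,0]
    - [0,0,0]
    - [0,0,0]
    - [0,0,0]
    - [0,0,0]
    - [0,0,0]
    - [0,0,0]
    - [0,0,0]
  turn:
    - [0,0,0]
    - [0,0,0]
    - [0,0,0]
    - [0,0,0]
    - [0,0,0]
    - [0,0,0]
    - [0,0,0]
    - [0,0,0]
    - [0,0,0]
    - [0,0,0]
  fingers: [40,30,20,15,10,8,8,8,8,8]
  squeeze: 50

```text
t: 3.98
tcp_pos: [0.4815, -0.0038, 0.061]
tool_rot: [[-0.964, 0.266, 0.002], [0.266, 0.964, -0.001], [-0.002, -0.0, -1.0]]
ft_force: [-1.8, -1.9, 6.1]
width: 0.149
```

```bash
python3 - <<'E'
from h import *
s=robot.state();print({k:s[k] for k in('t','tcp_pos','joints','ft_force','wrist_torque','width')})
save(optics.capture('scene'),'s2.png');save(optics.capture('wrist'),'w2.png')
E
```

```text
{'t': 3.9833, 'tcp_pos': array([ 0.48148654, -0.00384146,  0.06097337]), 'joints': array([-1.19090308e-01, -7.85254202e-02,  2.16209923e+00, -8.72921138e-04,
        1.05592769e+00, -1.41991712e+00]), 'ft_force': array([-1.80302353, -1.856308  ,  6.07912979]), 'wrist_torque': array([-0.34069575,  0.15499872,  0.05448522]), 'width': 0.14901411002983544}
```

View pics/w2.png

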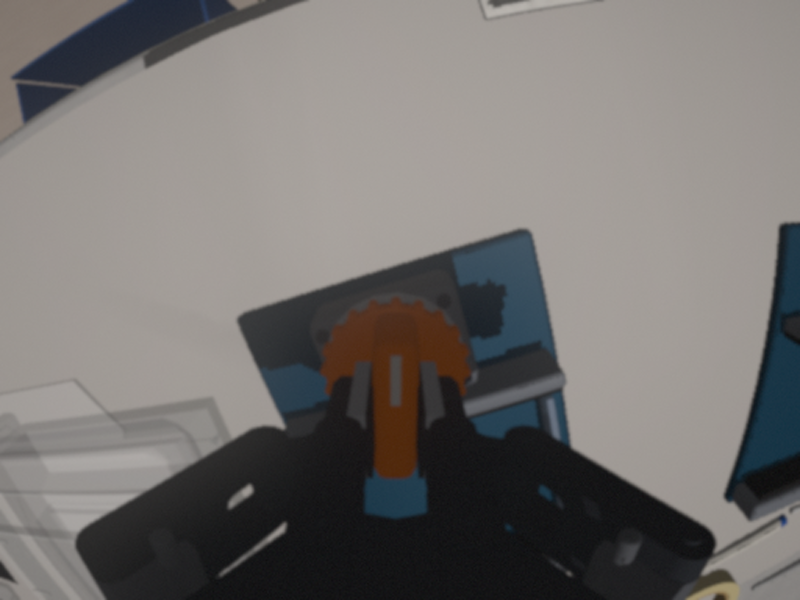

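View pics/s2.png

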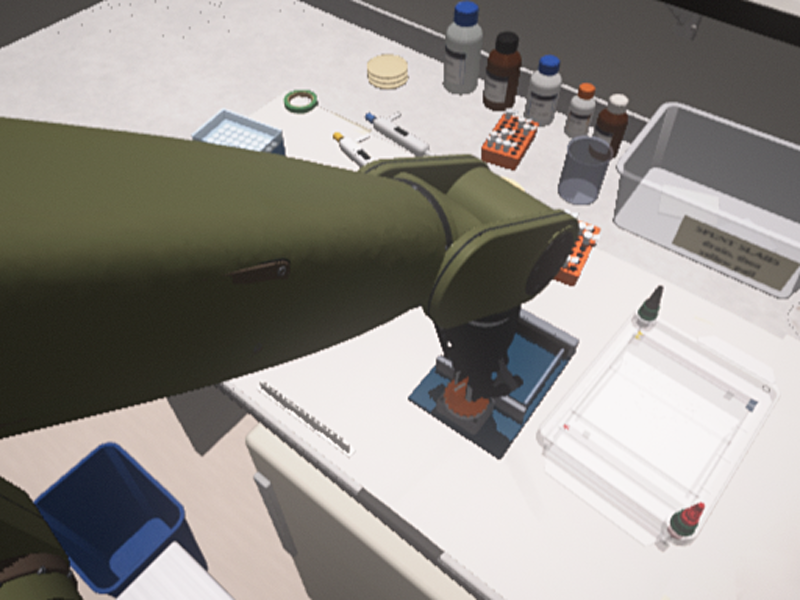

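The bar is gripped at about 13 mm opening. Now I turn it clockwise.

>>> arm_command:
  dp:
    - [0,0,1]
    - [0,0,1]
    - [0,0,1]
    - [0,0,1]
    - [0,0,1]
    - [0,0,1]
    - [0,0,1]
    - [0,0,1]
    - [0,0,1]
    - [0,0,1]
    - [0,0,1]
    - [0,0,1]
  turn:
    - [0,0,-2]
    - [0,0,-5]
    - [0,0,-9]
    - [0,0,-13]
    - [0,0,-17]
    - [0,0,-21]
    - [0,0,-25]
    - [0,0,-29]
    - [0,0,-33]
    - [0,0,-37]
    - [0,0,-41]
    - [0,0,-45]
  fingers: [8,8,8,8,8,8,8,8,8,8,8,8]

```text
t: 5.08
tcp_pos: [0.4811, -0.0042, 0.061]
tool_rot: [[-0.491, 0.871, 0.001], [0.871, 0.491, -0.002], [-0.002, 0.0, -1.0]]
ft_force: [0.3, -3.2, 1.3]
width: 0.155
```

```bash
python3 - <<'E'
from h import *
s=robot.state();print({k:s[k] for k in('t','tcp_pos','joints','ft_force','wrist_torque','width')})
save(optics.capture('wrist'),'w3.png')
E
```

```text
{'t': 5.0833, 'tcp_pos': array([ 0.48109024, -0.00419832,  0.06102383]), 'joints': array([-1.19376178e-01, -7.92116809e-02,  2.16263984e+00, -1.97633994e-03,
        1.05645857e+00, -6.31335308e-01]), 'ft_force': array([ 0.29794277, -3.23517095,  1.25756871]), 'wrist_torque': array([-0.64732627, -0.12573564,  0.18602582]), 'width': 0.15508191239077837}
```

View pics/w3.png

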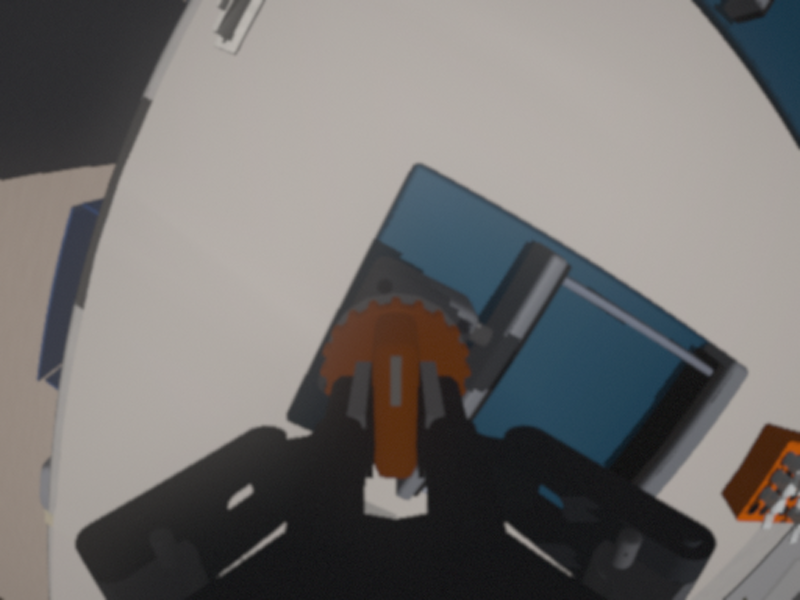

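The knob turned with the grip, and the wrist moment has risen to about 0.19 N m, which suggests slipping. I'll continue turning.

>>> arm_command:
  dp:
    - [0,0,0]
    - [0,0,0]
    - [0,0,0]
    - [0,0,0]
    - [0,0,0]
    - [0,0,0]
    - [0,0,0]
    - [0,0,0]
    - [0,0,0]
    - [0,0,0]
    - [0,0,0]
    - [0,0,0]
  turn:
    - [0,0,-4]
    - [0,0,-9]
    - [0,0,-14]
    - [0,0,-19]
    - [0,0,-24]
    - [0,0,-29]
    - [0,0,-34]
    - [0,0,-39]
    - [0,0,-44]
    - [0,0,-49]
    - [0,0,-54]
    - [0,0,-58]
  fingers: [8,8,8,8,8,8,8,8,8,8,8,8]

```text
t: 6.13
tcp_pos: [0.4805, -0.0042, 0.061]
tool_rot: [[0.478, 0.878, -0.0], [0.878, -0.478, -0.002], [-0.002, 0.001, -1.0]]
ft_force: [-1.0, -4.6, 3.7]
width: 0.154
```

```bash
python3 - <<'E'
from h import *
s=robot.state();print({k:s[k] for k in('t','tcp_pos','joints','ft_force','wrist_torque','width')})
save(optics.capture('wrist'),'w4.png')
E
```

```text
{'t': 6.1333, 'tcp_pos': array([ 0.48051851, -0.00415506,  0.06100494]), 'joints': array([-1.19376583e-01, -7.94174568e-02,  2.16286734e+00, -2.07834601e-03,
        1.05815273e+00,  3.80069760e-01]), 'ft_force': array([-0.97487018, -4.59814113,  3.69484165]), 'wrist_torque': array([-0.72850934,  0.24539131,  0.16254215]), 'width': 0.1539015789276152}
```

View pics/w4.png

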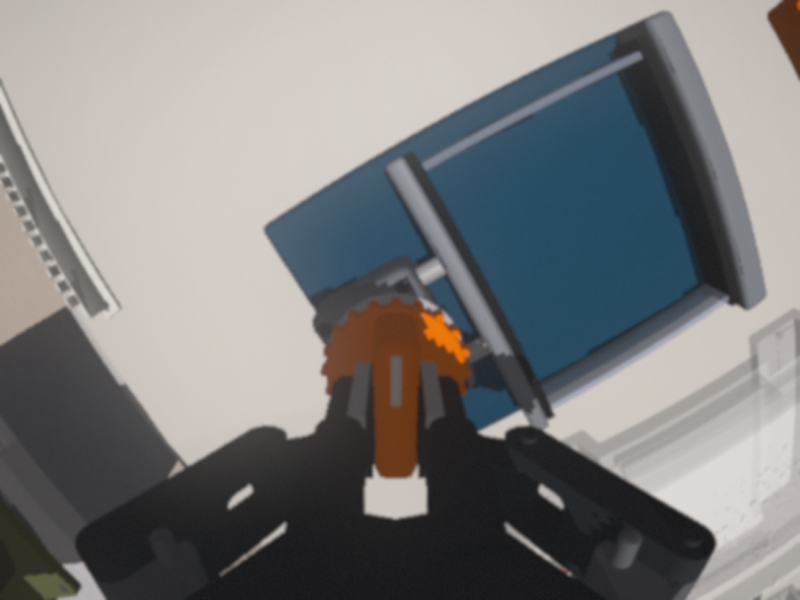

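The knob has turned about 103° in total with the moment steady at 0.16 N m. That leaves at least 1.0 rad of slip, and the jaw is against the tray walls. I'll release and lift.

>>> arm_command:
  dp:
    - [0,0,0]
    - [0,0,0]
    - [0,0,0]
    - [0,0,0]
    - [0,0,0]
    - [0,0,0]
    - [0,0,25]
    - [0,0,60]
    - [0,0,95]
    - [0,0,120]
    - [0,0,130]
    - [0,0,130]
  turn:
    - [0,0,0]
    - [0,0,0]
    - [0,0,0]
    - [0,0,0]
    - [0,0,0]
    - [0,0,0]
    - [0,0,0]
    - [0,0,0]
    - [0,0,0]
    - [0,0,0]
    - [0,0,0]
    - [0,0,0]
  fingers: [30,45,50,50,50,50,50,50,50,50,50,50]

```text
t: 7.18
tcp_pos: [0.4824, -0.0035, 0.194]
tool_rot: [[0.476, 0.879, 0.006], [0.879, -0.476, -0.001], [0.002, 0.006, -1.0]]
ft_force: [0.7, -0.1, 0.2]
width: 0.588
```

```bash
python3 - <<'E'
from h import *
s=robot.state();print({k:s[k] for k in('t','tcp_pos','ft_force','wrist_torque','width')})
save(optics.capture('wrist'),'w5.png');save(optics.capture('scene'),'s5.png')
E
```

```text
{'t': 7.1833, 'tcp_pos': array([ 0.48235067, -0.00350332,  0.19398052]), 'ft_force': array([ 0.73246182, -0.05863872,  0.2383625 ]), 'wrist_torque': array([ 0.02024704,  0.03367947, -0.01254464]), 'width': 0.5884066068098628}
```

View pics/w5.png

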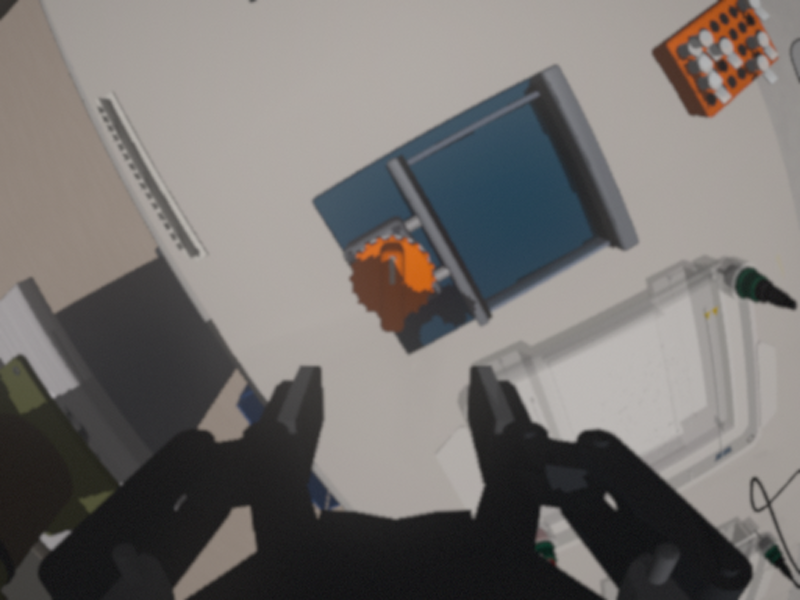

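View pics/s5.png

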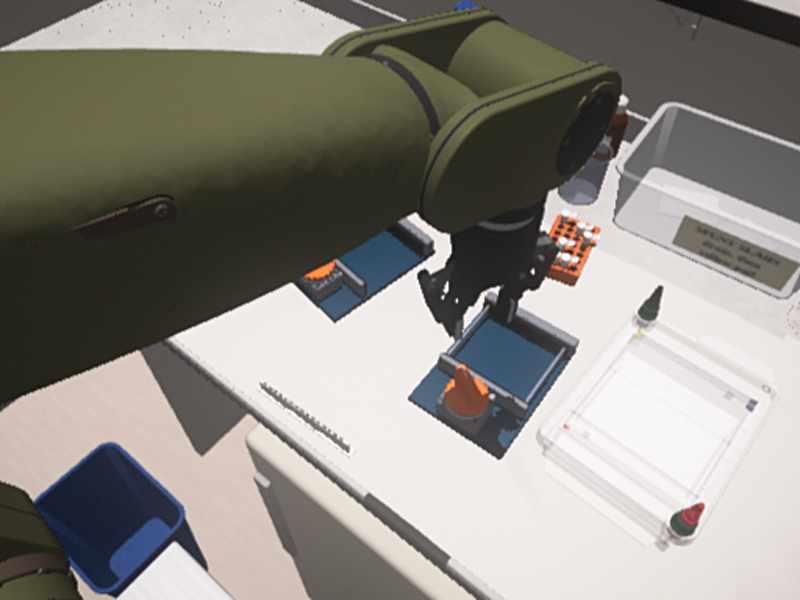

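The jaw is against the tray walls, the tray lies flat and the gripper is clear, so I'm handing the job in.

```bash
python3 -c "
from workcell import robot
print(robot.finish_job(), robot.state()['t'])"
```

```text
the job is handed in; nothing more can be done
the job is handed in; nothing more can be done
```

I turned the knob of the stand holding the tray about 103° (1.8 rad) clockwise in one grasp, released it and lifted clear. I handed the job in soon after 7.2 s on the clock; the limit is 32 s.

- **Clamp and slip:** the wrist moment was 0.19 N m after 45° and 0.16 N m at the end, which matches the limiter's set torque. With the screw stopping near 0.8 rad, the slip should be at least 1.0 rad (0.33 needed). The joint values can't be read directly, so this is worked out from the turn and the torque.
- **Tray:** the last pictures show the jaw against the tray, which lies flat in its place.
- **Empty stand:** the arm never went near its knob, which looks unmoved, though the arm partly hides it in the last scene picture.
- **Gripper:** it ended about 0.19 m above the bench with almost no force on it.

No checks failed. The cameras agreed on the knob's position to within about 3 mm. While gripping, there was a brief upward force of about 6 N, probably from the fingertips resting on the knob's disc.

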